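Pack a toy display rack with spacers and hold the clamp shut

TASK

Open the drawer and take wooden spacer blocks from it, standing them upright one behind the other in the gap of the display rack, broad side to the clamp shoe, until the sprung shoe, when pushed towards the row of boxed cars, clamps them firmly before it reaches its own stop (two or three blocks, depending on the gap). Finish while holding: keep pushing on the sprung pad at the back of the shoe so that the blocks stay squeezed tight between the shoe and the row's end block, and leave the other things on the counter where they are.

Things in the scene. Friction and masses are not known exactly. Their poses are not given: they have to be found in the camera images.
- cab: low drawer unit fixed on the counter, 240 deep (x) x 210 wide (y) x 110 mm tall, one drawer across its front. Origin: centre of its underside; its front looks along its own -x, z up.
- cab_drawer0 (a joint): how far the drawer is pulled out, m: 0 shut, 0.166 at its end stop; it slides along the unit's own -x and stays where it is left (about 1 N friction).
- cab_drawer0_handle (a point): middle of the drawer's handle, a round horizontal bar 11 mm thick and about 105 mm long, along the unit's y, 35 mm out from the drawer's front face and 38 mm below the unit's top (72 mm above the counter).
- spacer0: plain wooden spacer block, one of four alike: 40 wide (own x) x 12 thick (own y) x 60 mm tall (z), about 30 g. Origin: centre of its underside. At the start all stand upright in one row across the drawer, 36 mm apart, in slots 24 mm deep that leave the 40 mm wide ends free; drawer floor 22 mm above the counter, drawer walls 66 mm tall inside; in the shut drawer they stand 83 mm behind its front face, so it must come out about 0.13 to 0.16 to reach them from above.
- spacer1: plain wooden spacer block, one of four alike: 40 wide (own x) x 12 thick (own y) x 60 mm tall (z), about 30 g. Origin: centre of its underside. At the start all stand upright in one row across the drawer, 36 mm apart, in slots 24 mm deep that leave the 40 mm wide ends free; drawer floor 22 mm above the counter, drawer walls 66 mm tall inside; in the shut drawer they stand 83 mm behind its front face, so it must come out about 0.13 to 0.16 to reach them from above.
- spacer2: plain wooden spacer block, one of four alike: 40 wide (own x) x 12 thick (own y) x 60 mm tall (z), about 30 g. Origin: centre of its underside. At the start all stand upright in one row across the drawer, 36 mm apart, in slots 24 mm deep that leave the 40 mm wide ends free; drawer floor 22 mm above the counter, drawer walls 66 mm tall inside; in the shut drawer they stand 83 mm behind its front face, so it must come out about 0.13 to 0.16 to reach them from above.
- spacer3: plain wooden spacer block, one of four alike: 40 wide (own x) x 12 thick (own y) x 60 mm tall (z), about 30 g. Origin: centre of its underside. At the start all stand upright in one row across the drawer, 36 mm apart, in slots 24 mm deep that leave the 40 mm wide ends free; drawer floor 22 mm above the counter, drawer walls 66 mm tall inside; in the shut drawer they stand 83 mm behind its front face, so it must come out about 0.13 to 0.16 to reach them from above.
- rack: counter display rack fixed on the counter: flat base 96 wide (x), from y = -115 to +170 mm, 10 mm thick. Origin: underside, below the gap; its own +y is the clamping direction, from the clamp shoe to the row of boxes. Two guide rails, 6 mm tall, along y stand 46 mm apart (inside) beside the gap, between y = -55 and +29 mm.
- shoe: clamp shoe of the rack: plain aluminium block, 36 wide (x) x 20 long (y) x 42 mm tall, riding on the base. Origin: lower edge of its clamping face (the face to +y), which at rest is 30 mm to the -y side of the rack's origin. It slides 24 mm along the rack's +y to a hard stop against a return spring (1.2 N at the start, 2.6 N at the stop) and goes back to rest if let go.
- pad_back (a point): middle of the flat back face of the shoe's push pad (the place to push, along the rack's +y): an upright plate 32 wide x 36 tall x 8 mm thick on a spring plunger behind the shoe, this face 42 mm behind the shoe's clamping face, 31 mm above the counter. The plunger gives way only beyond 3.5 N, then by 1.1 mm per N, at most 10 mm (12.5 N), after which it is solid. The base behind it is free.
- row: row of two boxed toy cars with a wooden end block (36 wide, 24 thick, 44 mm tall) facing the shoe, screwed to the rack's base; the boxes are 84 mm wide and 42 mm tall. Origin: lower edge of the end block's face that looks at the shoe (rack's -y), on the base 10 mm above the counter; same axes as the rack. It lies 6 to 26 mm to the +y side of the rack's origin, so that the gap is 36 to 56 mm with the shoe at rest and 12 to 32 mm with the shoe at its stop.
- car_a: loose toy car, 72 x 36 x 31 mm; not part of the job, leave it where it is. Origin: underside, about its middle.
- car_b: loose toy car, 72 x 36 x 31 mm; not part of the job, leave it where it is. Origin: underside, about its middle.
- duck: small toy duck, 60 mm tall, on top of the drawer unit; not part of the job, leave it where it is. Origin: underside, about its middle.
- car_box: boxed toy, 60 x 120 x 53 mm; not part of the job, leave it where it is. Origin: underside, about its middle.
- screwdriver: screwdriver lying on the counter; not part of the job, leave it where it is. Origin: underside.
- mug: mug, 76 mm across, 85 mm tall; not part of the job, leave it where it is. Origin: underside, about its middle.
- tape: roll of tape lying flat, 80 mm across, 20 mm tall; not part of the job, leave it where it is. Origin: underside, about its middle.

How it is judged:
By the outcome, as a careful person would: the job done as asked, in the order asked, and still so for the second after the job is handed in, while the arm keeps its last pose, push and grip.
It also fails if it takes over 72 s, if anything falls off the work surface, if the arm or the gripper's body presses on something with over 40 N, if the wrist force passes 120 N, or if a joint passes its speed limit or range.

ROBOT

A 6-joint arm with a two-finger parallel gripper is mounted at the origin on the work surface. World frame = base frame: x ahead of the robot, y to its left, z up, the work surface at z = 0. Lengths are in m, angles in rad, forces in N, time in s.
With the tool pointing down it reaches from about 0.3 to 0.775 m from the base axis. Payload 14.6 kg.
Tool frame: the origin (TCP) lies at the very end of the fingers, on their centre line; the grasp point (between the pads) lies 19 mm behind it; z points along the fingers, y is the line along which they close (so a half turn about z gives the same grasp; the last joint's range is limited). The gripper opens to 94 mm and grips with 3 to 60 N. Pads are 16 mm wide; open, the fingers measure 119 mm over their backs; the gripper's body (75 mm by 177 mm) begins 78 mm behind the grasp point.
Start: joints at [-1.411, 0.3, 1.521, -0, 1.321, -0.067], TCP at [0.124, -0.536, 0.174] pointing down, gripper open.
Joint ranges: [-3.03, 3.03], [-0.79, 2.21], [0.23, 2.52], [-1.04, 4.18], [0, 3.07], [-2.55, 2.55]. Speed limits (rad/s): [2.22, 2.22, 2.57, 3.14, 3.14, 3.14].

INTERFACE

Orientations are given as [roll, pitch, yaw] about the fixed x, y, z axes, in that order (R = Rz(yaw) Ry(pitch) Rx(roll)).
In Python, from station import ctrl gives the robot as it stands.
- The arm moves only by the shell command python3 -m pendant 'ROWS' [OPENING] [FORCE]. ROWS is JSON, a list of rows, each a list of 2 entries, a list of its own where there are three numbers: the shift along the world's x, y, z in cm, then the turn about the world's z in rad. A call has 1 to 20 rows; each row shifts and turns the commanded pose from where the row before left it; what a row does not reach is not made up. A row lasts 1/12 s, in which the tool goes at most 41.7 mm and 7.16 degrees, less where a joint would pass 70% of its speed; a pose out of reach is approached as far as the arm can. A call is refused whole if a number of a shift passes 4.17 or a number of a turn 0.125, either way. A call with a gripper value outside its range is refused whole. OPENING is the opening, from 0 (shut) to 1 (fully open), set as the call begins (- or left out, the last holds). The fingers move at their own pace and stop on an object; FORCE is the grip in N (left out, the last holds). Time passes only in rows, so rows that do not move let the fingers close. It gives the time, the measured TCP pose, the force, the opening and the grip force at its end, in the units of the state.
- ctrl.get_obs(): the state, without advancing time (a new reading comes with each control period).
- ctrl.camera(name): name is "scene" or "side" or "wrist"; returns a dict with "color" (400x640x3 uint8, red, green, blue), "intrinsics" (3x3 intrinsics, pixels), "camera_from_world" (4x4, takes a point from world to camera coordinates). Camera axes: x right, y down, z forward; pixel columns grow to the right and rows downward; lengths in m; the calibration is good to about 2 mm. A picture is of the moment at which its call begins. There is no depth.
- ctrl.hand_in(): hands the job in; it is judged then, once.
The state is a dict: "time_s": time; "qpos": joint angles; "joint_vel": joint speeds; "tau": joint torques, N m; "ee_pos": TCP position; "eef_rot": TCP orientation; "force": force on the tool from outside, world axes, zero at the start; "moment": the same for the moment, N m; "grip_width": finger opening in m; "grip_force": force on a finger pad.
Only numpy, scipy, OpenCV 4.12 (cv2) and the standard library are available. Lean on these libraries where they do the work, as an engineer would, in place of code of your own. Each camera call takes 0.05 s, during which the arm holds its last target. There are 200 camera calls.

## Working session

There is one attempt and no reset: what is moved stays moved. The work goes in short steps, Python scripts to look and compute and a shell command to move; the robot and the scene stay as the last step left them, time stands still between calls to the robot, and variables do not carry over. Pictures are saved under pics/ and viewed, at most 10 in all, crops included, and the job is handed in when it is done.

```bash
mkdir -p pics; ls
cat > h.py <<'E'
import numpy as np, cv2, json
from station import ctrl
def snap(n,f):
    c=ctrl.camera(n); cv2.imwrite(f'pics/{f}.png',c['color'][:,:,::-1])
    np.savez(f'pics/{f}.npz',K=c['intrinsics'],T=c['camera_from_world']); return c
def load(f):
    d=np.load(f'pics/{f}.npz'); return d['K'],d['T']
def ray(f,u,v):
    K,T=load(f); R=T[:3,:3]; o=-R.T@T[:3,3]; d=R.T@np.linalg.inv(K)@[u,v,1]; return o,d/np.linalg.norm(d)
def atz(f,u,v,z):
    o,d=ray(f,u,v); return o+d*(z-o[2])/d[2]
def tri(*obs):
    A=np.zeros((3,3));b=np.zeros(3)
    for f,u,v in obs:
        o,d=ray(f,u,v);P=np.eye(3)-np.outer(d,d);A+=P;b+=P@o
    x=np.linalg.solve(A,b); return x,[round(float(np.linalg.norm((np.eye(3)-np.outer(d,d))@(x-o))*1000),1) for o,d in [ray(*q) for q in obs]]
def proj(f,p):
    K,T=load(f); q=K@(T[:3,:3]@np.asarray(p)+T[:3,3]); return q[:2]/q[2]
E
python3 - <<'E'
from h import *
np.set_printoptions(precision=3,suppress=True)
for n in ('scene','side','wrist'):
    snap(n,n+'0'); K,T=load(n+'0'); print(n,K[0,0],K[0,2],K[1,2],-T[:3,:3].T@T[:3,3],T[2,:3])
a=[cv2.imread(f'pics/{n}0.png') for n in('scene','side')]
o=ctrl.get_obs();print(o['eef_rot'],o['ee_pos'],o['force'])
E
```

```text
pics
scene 508.6622084405381 314.1240704876718 190.59771063582602 [1.23  0.41  1.251] [-0.478 -0.343 -0.808]
side 364.0389395544298 314.9955919915201 202.7517494483155 [0.077 0.594 0.907] [ 0.418 -0.576 -0.703]
wrist 351.1104461446435 322.21443927587444 199.3329364227964 [ 0.203 -0.517  0.384] [-0.273 -0.063 -0.96 ]
[-3.141 -0.     0.227] [ 0.124 -0.536  0.174] [ 1.084  0.891 -0.081]
```

View pics/scene0.png

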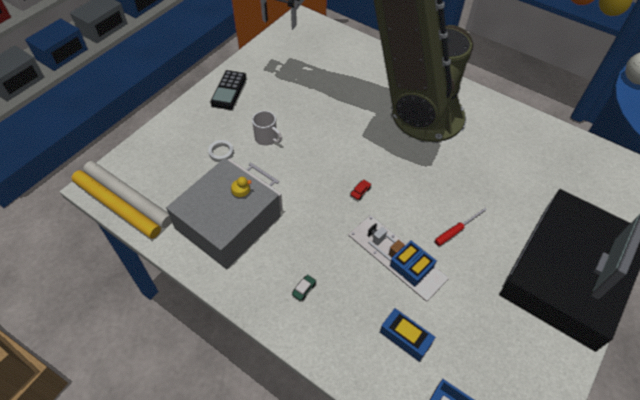

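View pics/side0.png

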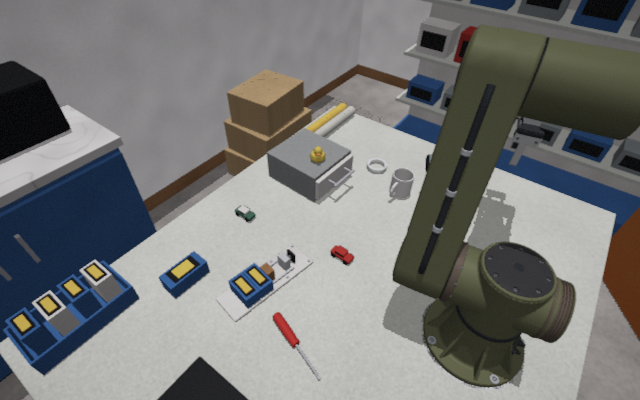

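The scene view shows the drawer unit (170–280, 160–262) with its handle at (249,163)–(278,183), and the rack with the shoe at (377,233) and the end block at (398,247). In the side view the handle is at (322,192)–(352,170), with the shoe at (286,259).

Run:
```python
from h import *
np.set_printoptions(precision=4,suppress=True)
print('handle ends',tri(('scene0',249,163),('side0',322,192)),tri(('scene0',278,183),('side0',352,170)),tri(('scene0',249,163),('side0',352,170)),tri(('scene0',278,183),('side0',322,192)))
print('rack base corners scene z=.01',[atz('scene0',u,v,.01) for u,v in((348,235),(369,216),(448,272),(430,298))])
def cr(f,x,y,w,h,s): 
    return cv2.resize(cv2.imread(f'pics/{f}.png')[y:y+h,x:x+w],None,fx=s,fy=s,interpolation=cv2.INTER_CUBIC)
t=np.hstack([cr('scene0',345,210,110,90,3.6),cr('side0',215,235,110,90,3.6)])
b=np.hstack([cr('scene0',160,140,132,75,3),cr('side0',260,130,132,75,3)])
t=t[:,:792];b=b[:,:792];cv2.imwrite('pics/m1.png',np.vstack([t,b]))
```

```text
handle ends (array([ 0.5978, -0.2329,  0.0707]), [65.5, 65.5]) (array([ 0.5558, -0.2229,  0.0955]), [42.8, 42.8]) (array([ 0.5669, -0.3043,  0.0749]), [0.9, 0.9]) (array([ 0.5852, -0.168 ,  0.0757]), [19.6, 19.6])
rack base corners scene z=.01 [array([0.5648, 0.0525, 0.01  ]), array([0.4751, 0.0661, 0.01  ]), array([0.5018, 0.3359, 0.01  ]), array([0.5976, 0.3327, 0.01  ])]
```

View pics/m1.png

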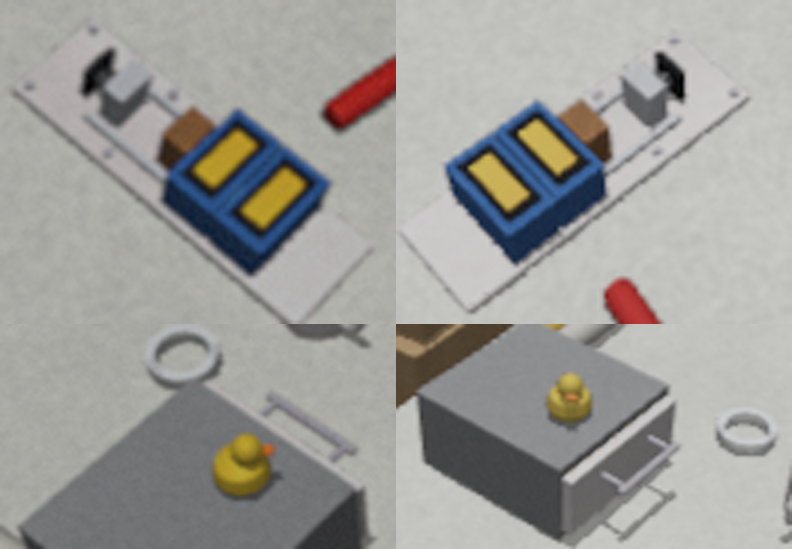

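The crops show the pad and shoe at the -y end of the rack, the brown end block, and the handle bar clear of everything. Next I'll refine the numbers.

Run:
```python
from h import *
np.set_printoptions(precision=4,suppress=True)
S=lambda x,y:('scene0',345+x/3.6,210+y/3.6); D=lambda x,y:('side0',215+(x-396)/3.6,235+y/3.6)
P=lambda x,y:('scene0',160+x/3,140+(y-324)/3); Q=lambda x,y:('side0',260+(x-396)/3,130+(y-324)/3)
print('handle',tri(P(268,398),Q(677,447)),tri(P(353,447),Q(620,487)))
sc=[(12,92),(95,25),(370,250),(298,325)];sd=[(748,95),(675,38),(400,233),(472,310)]
# which scene<->side match: try
for a in sc: print('scene',a,atz(*S(*a),.01))
for a in sd: print('side',a,atz(*D(*a),.01))
# cab top
for a in [(22,525),(195,388),(360,488)]: print('cabtop sc',atz(*P(*a),.11))
for a in [(418,393),(562,472),(668,388)]: print('cabtop sd',atz(*Q(*a),.11))
print('duck',atz(*P(243,480),.11), 'mug', atz('scene0',265,140,0),'car red',atz('scene0',360,192,0))
```

```text
handle (array([ 0.5641, -0.3083,  0.066 ]), [2.3, 2.3]) (array([ 0.5697, -0.1947,  0.0792]), [2.0, 2.0])
scene (12, 92) [0.5658 0.0543 0.01  ]
scene (95, 25) [0.4738 0.0735 0.01  ]
scene (370, 250) [0.5221 0.3457 0.01  ]
scene (298, 325) [0.6067 0.3311 0.01  ]
side (748, 95) [0.4653 0.0644 0.01  ]
side (675, 38) [0.5523 0.0545 0.01  ]
side (400, 233) [0.599  0.3288 0.01  ]
side (472, 310) [0.5099 0.3403 0.01  ]
cabtop sc [ 0.834  -0.3626  0.11  ]
cabtop sc [ 0.6224 -0.344   0.11  ]
cabtop sc [ 0.6216 -0.1421  0.11  ]
cabtop sd [ 0.8402 -0.1589  0.11  ]
cabtop sd [ 0.6168 -0.149   0.11  ]
cabtop sd [ 0.6077 -0.3523  0.11  ]
duck [ 0.6782 -0.2348  0.11  ] mug [ 0.4188 -0.3717  0.    ] car red [ 0.4115 -0.0055  0.    ]
```

```bash
python3 -m pendant '[[[2,1.6,0.5],-0.017],[[2,1.6,0.5],-0.017],[[2,1.6,0.5],-0.017],[[2,1.6,0.5],-0.017],[[2,1.6,0.5],-0.017],[[2,1.6,0.5],-0.017],[[2,1.6,0.5],-0.017],[[2,1.6,0.5],-0.017],[[2,1.6,0.5],-0.017],[[2,1.6,0.5],-0.017],[[2,1.6,0.5],-0.017],[[2,1.6,0.5],-0.017],[[2,1.6,0.5],-0.017],[[2,1.6,0.5],-0.017],[[2,1.6,0.5],-0.017],[[2,1.6,0.5],-0.017],[[0,0,0],0],[[0,0,0],0]]' 0
python3 - <<'E'
from h import *
np.set_printoptions(precision=4,suppress=True)
print('mug',tri(('scene0',264,128),('side0',402,184)))
snap('wrist','w1'); 
for p in [(.567,-.2515,.072),(.5641,-.304,.072),(.5697,-.199,.072),(.42,-.37,0)]: print(proj('w1',p))
E
```

```text
time_s: 1.65
ee_pos: [0.4441, -0.2792, 0.2539]
eef_rot: [-3.141, 0.0, -0.043]
force: [-0.8, 0.9, -0.0]
grip_width: 0.0005
grip_force: 0.0
mug (array([ 0.4034, -0.3856,  0.0371]), [1.5, 1.5])
[290.4783  56.3382]
[341.0224  57.0092]
[239.8953  55.873 ]
[390.0851 175.0354]
```

View pics/w1.png

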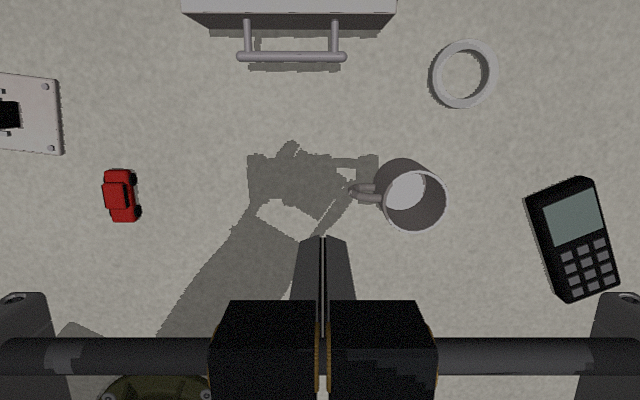

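The wrist view shows the bar at (240–344, 56), matching the prediction, and the mug at (413,200) with its handle tip at (350,188), close to the drawer's path.

Run:
```python
from h import *
np.set_printoptions(precision=4,suppress=True)
print('mug handle tip',atz('w1',348,188,.05),atz('w1',362,183,.07), 'mug top far edge',atz('w1',415,170,.085),atz('w1',403,158,.0))
for z in(.11,): print('front top',atz('w1',182,12,z),atz('w1',396,12,z))
print('bar', atz('w1',237,57,.072),atz('w1',347,57,.072), atz('w1',290,51,.072),atz('w1',290,62,.072))
print('rack corners',atz('w1',63,153,.01),atz('w1',60,80,.01))
```

```text
mug handle tip [ 0.4174 -0.3096  0.05  ] [ 0.4279 -0.3245  0.07  ] mug top far edge [ 0.4437 -0.3813  0.085 ] [ 0.4425 -0.3869  0.    ]
front top [ 0.6046 -0.1585  0.11  ] [ 0.5963 -0.3529  0.11  ]
bar [ 0.5687 -0.1959  0.072 ] [ 0.5638 -0.3102  0.072 ] [ 0.5722 -0.2514  0.072 ] [ 0.5615 -0.2506  0.072 ]
rack corners [0.4697 0.0561 0.01  ] [0.5588 0.0374 0.01  ]
```

```bash
python3 -m pendant '[[[2.4,0.45,-2],0],[[2.4,0.45,-2],0],[[2.4,0.45,-2],0],[[2.4,0.45,-2],0],[[2.4,0.45,-2],0],[[2.3,0.45,-2],0],[[0,0,0],0],[[0,0,0],0],[[0,0,0],0]]' 0
python3 - <<'E'
from h import *
np.set_printoptions(precision=4,suppress=True)
snap('wrist','w2');print(ctrl.get_obs()['ee_pos']); print(proj('w2',(.567,-.2515,.072)),proj('w2',(.602,-.25,.072)))
E
```

```text
time_s: 2.45
ee_pos: [0.586, -0.2539, 0.1346]
eef_rot: [3.141, -0.0, -0.046]
force: [-0.5, -0.2, 0.7]
grip_width: 0.0004
grip_force: 0.0
[ 0.5861 -0.2539  0.1353]
[320.4842 223.1807] [316.5398 182.0472]
```

View pics/w2.png

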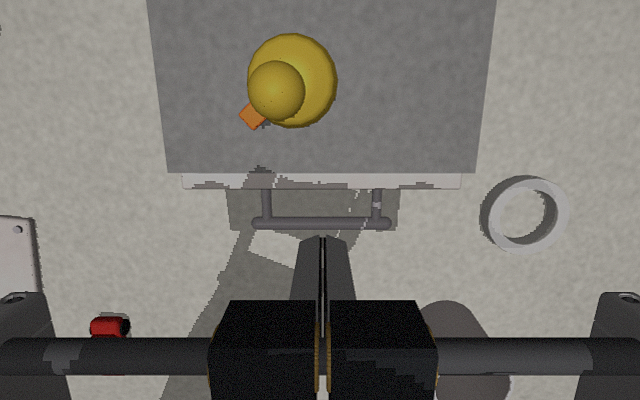

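The bar is at row 223 as predicted, and the fingers sit over the slot behind it. I'll descend and check the force.

```bash
python3 -m pendant '[[[0,0,-1.9],0],[[0,0,-1.9],0],[[0,0,-1.9],0],[[0,0,-1.9],0],[[0,0,0],0],[[0,0,0],0]]' 0
```

```text
time_s: 3.0
ee_pos: [0.5862, -0.2535, 0.0591]
eef_rot: [3.141, -0.0, -0.046]
force: [0.3, -0.2, 1.0]
grip_width: 0.0004
grip_force: 0.0
```

```bash
python3 -m pendant '[[[-0.4,0.02,0],0],[[-0.8,0.035,0],0],[[-0.8,0.035,0],0],[[-0.8,0.035,0],0],[[-0.8,0.035,0],0],[[-0.8,0.035,0],0],[[-0.8,0.035,0],0],[[-0.8,0.035,0],0],[[-0.8,0.035,0],0],[[-0.8,0.035,0],0],[[-0.8,0.035,0],0],[[-0.8,0.035,0],0],[[-0.8,0.035,0],0],[[-0.8,0.035,0],0],[[-0.8,0.035,0],0],[[-0.8,0.035,0],0],[[-0.8,0.035,0],0],[[-0.4,0.02,0],0],[[0,0,0],0],[[0,0,0],0]]' 0
```

```text
time_s: 4.67
ee_pos: [0.4507, -0.247, 0.0583]
eef_rot: [3.141, -0.0, -0.045]
force: [-0.3, -0.1, 0.7]
grip_width: 0.0004
grip_force: 0.0
```

```bash
python3 -m pendant '[[[0.4,0,0],0],[[0,0,3],0],[[0,0,3],0],[[0,0,4],0.121],[[0.8,-0.4,0.7],0.121],[[0.8,-0.4,0.7],0.121],[[0.8,-0.4,0.7],0.121],[[0.8,-0.4,0.7],0.121],[[0.8,-0.4,0.7],0.121],[[0.8,-0.4,0.7],0.121],[[0.8,-0.4,0.7],0.121],[[0.8,-0.4,0.7],0.121],[[0.8,-0.4,0.7],0.121],[[0.8,-0.4,0.7],0.121],[[0.8,-0.4,0.7],0.121],[[0.8,-0.4,0.7],0.121],[[0,0,0],0],[[0,0,0],0]]' 0.54
python3 - <<'E'
from h import *
np.set_printoptions(precision=4,suppress=True)
snap('wrist','w3');o=ctrl.get_obs();print(o['ee_pos'],o['qpos'])
E
```

```text
time_s: 6.17
ee_pos: [0.551, -0.2948, 0.2417]
eef_rot: [-3.141, -0.0, 1.524]
force: [1.4, -0.3, -0.1]
grip_width: 0.0507
grip_force: 0.0
[ 0.5506 -0.2946  0.2414] [-0.5499  0.4348  1.1846 -0.      1.523  -0.5028]
```

View pics/w3.png

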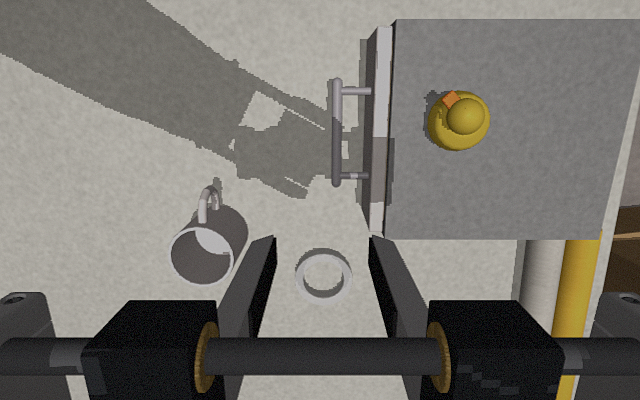

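The drawer is still shut or nearly so: the bar is at (337,130). I'll triangulate where it really is.

Run:
```python
from h import *
np.set_printoptions(precision=4,suppress=True)
for z in (.06,.072,.08): print(atz('w3',337,82,z),atz('w3',337,184,z), 'w1',atz('w1',240,57,z),atz('w1',344,57,z),'w2',atz('w2',258,223,z),atz('w2',388,223,z))
print(tri(('w1',240,57),('w2',257,223)),tri(('w1',344,57),('w2',388,223)))
print('tri w1,w3',tri(('w1',243,57),('w2',258,223),('w3',337,82)),tri(('w1',344,57),('w2',388,223),('w3',337,184)))
print('cab front w3',atz('w3',396,20,.11),atz('w3',386,238,.11),'panel',atz('w3',378,30,.1),atz('w3',370,232,.1))
print('fingertips',proj('w2',(.586,-.2539,.1353)))
```

```text
[ 0.5704 -0.1986  0.06  ] [ 0.5666 -0.3097  0.06  ] w1 [ 0.5699 -0.1964  0.06  ] [ 0.5652 -0.3078  0.06  ] w2 [ 0.5653 -0.1974  0.06  ] [ 0.5601 -0.3094  0.06  ]
[ 0.5699 -0.199   0.072 ] [ 0.5662 -0.3067  0.072 ] w1 [ 0.5686 -0.199   0.072 ] [ 0.564  -0.3071  0.072 ] w2 [ 0.5695 -0.2     0.072 ] [ 0.5646 -0.3072  0.072 ]
[ 0.5696 -0.1993  0.08  ] [ 0.566  -0.3048  0.08  ] w1 [ 0.5677 -0.2007  0.08  ] [ 0.5632 -0.3066  0.08  ] w2 [ 0.5724 -0.2016  0.08  ] [ 0.5676 -0.3058  0.08  ]
(array([ 0.5688, -0.1986,  0.0699]), [0.1, 0.1]) (array([ 0.5641, -0.3073,  0.0709]), [0.1, 0.1])
tri w1,w3 (array([ 0.5692, -0.2   ,  0.0693]), [1.6, 0.8, 1.3]) (array([ 0.565 , -0.307 ,  0.0722]), [1.0, 0.3, 1.3])
cab front w3 [ 0.6222 -0.1509  0.11  ] [ 0.6143 -0.3579  0.11  ] panel [ 0.6078 -0.1566  0.1   ] [ 0.5989 -0.3544  0.1   ]
fingertips [322.4756 229.2473]
```

Run:
```python
from h import *
np.set_printoptions(precision=4,suppress=True)
print('head', tri(('w2',276,92),('w3',465,115)),'head left edge',atz('w3',446,115,.158), 'bottom edge w3 y', atz('w3',465,135,.158),'body', atz('w3',428,120,.125),atz('w3',460,151,.125))
```

```text
head (array([ 0.6707, -0.2332,  0.1547]), [0.5, 0.5]) head left edge [ 0.6542 -0.2318  0.158 ] bottom edge w3 y [ 0.6708 -0.2487  0.158 ] body [ 0.6493 -0.2376  0.125 ] [ 0.6802 -0.2673  0.125 ]
```

```bash
python3 -m pendant '[[[0.3,0.4,-3],0],[[0.3,0.4,-3],0],[[0.3,0.3,-3],0],[[0,0.2,-3],0],[[0,0,-2],0],[[0,0,-2],0],[[0,0,-1.9],0],[[0,0,0],0],[[0,0,0],0]]' 0.34
python3 -m pendant '[[[-0.3,0,0],0],[[-0.3,0,0],0],[[-0.3,0,0],0],[[0,0,0],0],[[0,0,0],0],[[0,0,0],0],[[0,0,0],0],[[0,0,0],0]]' 0 20
python3 -c "
from h import *;snap('scene','s1');c=cv2.imread('pics/s1.png')[120:280,140:300];cv2.imwrite('pics/s1c.png',cv2.resize(c,None,fx=3.5,fy=3.5))"
```

```text
time_s: 6.97
ee_pos: [0.5591, -0.2815, 0.0627]
eef_rot: [-3.14, -0.001, 1.525]
force: [0.6, -0.2, 0.5]
grip_width: 0.032
grip_force: 0.0
time_s: 7.63
ee_pos: [0.5507, -0.2819, 0.0632]
eef_rot: [3.142, -0.0, 1.528]
force: [-1.0, -0.0, 0.7]
grip_width: 0.0006
grip_force: 0.0
```

View pics/s1c.png

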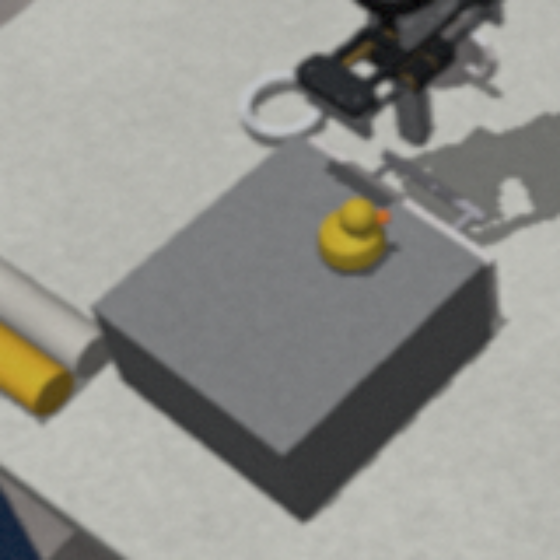

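The fingers closed to 0 without the bar. The fingertip appears at crop (413,140), i.e. scene pixel (258,160), on the robot side of the bar. I'll check whether the reported TCP projects there.

Run:
```python
from h import *
np.set_printoptions(precision=4,suppress=True)
print(proj('s1',(.5507,-.2819,.0632)),proj('s1',(.5507,-.2819,.0632+.06)),proj('s1',(.567,-.2515,.072)))
for f in('scene0','side0','w1','w2','w3','s1'):
    K,T=load(f);print(f,-T[:3,:3].T@T[:3,3])
snap('side','d1');print(proj('d1',(.5507,-.2819,.0632)),proj('d1',(.567,-.2515,.072)))
a=cv2.imread('pics/s1.png')[125:205,215:305];b=cv2.imread('pics/d1.png')[130:210,300:390]
cv2.imwrite('pics/m2.png',np.hstack([cv2.resize(x,None,fx=4.4,fy=4.4,interpolation=cv2.INTER_CUBIC) for x in(a,b)]))
```

```text
[258.7617 165.8086] [257.0381 152.804 ] [262.934  172.1728]
scene0 [1.23   0.4101 1.2511]
side0 [0.0773 0.5942 0.9075]
w1 [ 0.5252 -0.2825  0.4642]
w2 [ 0.6669 -0.2572  0.345 ]
w3 [ 0.5541 -0.2128  0.452 ]
s1 [1.23   0.4101 1.2511]
[352.342  177.3274] [343.9747 178.0399]
```

View pics/m2.png

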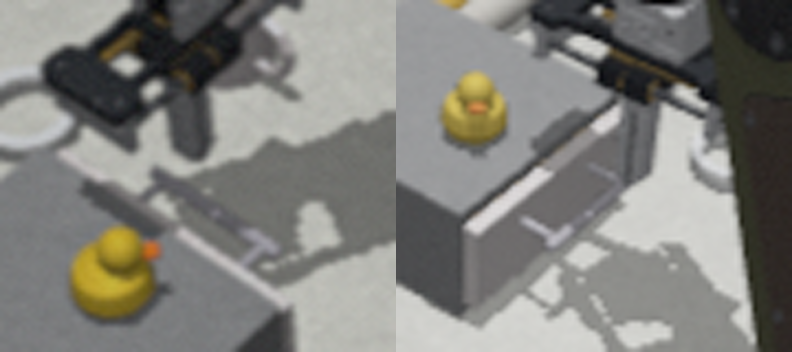

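Run:
```python
from h import *
np.set_printoptions(precision=4,suppress=True)
print(tri(('s1',215+195/4.4,125+150/4.4),('d1',300+241/4.4,130+178/4.4)),tri(('s1',215+195/4.4,125+157/4.4),('d1',300+241/4.4,130+185/4.4)))
o=ctrl.get_obs();print(o['ee_pos'],o['force'],o['qpos'])
```

```text
(array([ 0.5462, -0.2817,  0.0945]), [2.9, 2.9]) (array([ 0.5461, -0.2827,  0.0865]), [3.0, 3.0])
[ 0.5507 -0.2819  0.0631] [ 1.0126 -0.3846  0.0613] [-0.5323  0.5558  1.4265  0.      1.1593 -0.4893]
```

Both fixed views put the real fingertip near z = 0.087, while the TCP reads 0.063. So the true tip is about 24 mm higher than reported, which is why the fingers passed over the bar. I'll apply that offset and hook again, gently, watching the force.

```bash
python3 -m pendant '[[[0,0,0],0],[[0.4,0,0],0],[[0.4,0,0],0],[[0.3,0,0],0],[[0,0,0],0],[[0,0,-0.7],0],[[0,0,-0.7],0],[[0,0,-0.7],0],[[0,0,-0.7],0],[[0,0,0],0]]' 0.34
python3 -m pendant '[[[-0.3,0,0],0],[[-0.3,0,0],0],[[-0.3,0,0],0],[[0,0,0],0],[[0,0,0],0],[[0,0,0],0],[[0,0,0],0],[[0,0,0],0]]' 0 20
```

```text
time_s: 8.57
ee_pos: [0.5608, -0.2815, 0.033]
eef_rot: [-3.139, -0.001, 1.528]
force: [0.1, 0.1, -0.8]
grip_width: 0.0322
grip_force: 0.0
time_s: 9.23
ee_pos: [0.5528, -0.2821, 0.0355]
eef_rot: [3.141, 0.0, 1.528]
force: [-0.6, 0.1, 2.4]
grip_width: 0.0104
grip_force: 20.0
```

```bash
python3 -m pendant '[[[-0.4,0.02,0],0],[[-0.8,0.035,0],0],[[-0.8,0.035,0],0],[[-0.8,0.035,0],0],[[-0.8,0.035,0],0],[[-0.8,0.035,0],0],[[-0.8,0.035,0],0],[[-0.8,0.035,0],0],[[-0.8,0.035,0],0],[[-0.8,0.035,0],0],[[-0.8,0.035,0],0],[[-0.8,0.035,0],0],[[-0.8,0.035,0],0],[[-0.8,0.035,0],0],[[-0.8,0.035,0],0],[[-0.4,0.02,0],0],[[0,0,0],0],[[0,0,0],0]]'
python3 -m pendant '[[[0,0,0],0],[[0,0,0],0],[[0,0,0],0],[[0,0,1],0],[[0,0,2],0],[[0,0,4],0],[[0.5,-0.2,4],0],[[1.5,-0.3,4],0],[[2,-0.3,2],0],[[2,-0.3,2],0],[[2,0,1],0],[[1,0,0],0],[[0,0,0],0],[[0,0,0],0]]' 0.5
python3 -c "
from h import *;snap('wrist','w4');o=ctrl.get_obs();print(o['ee_pos'])"
```

```text
time_s: 10.73
ee_pos: [0.4317, -0.2764, 0.0354]
eef_rot: [-3.141, -0.0, 1.527]
force: [-1.0, 1.9, 7.6]
grip_width: 0.0105
grip_force: 20.0
time_s: 11.9
ee_pos: [0.5219, -0.2873, 0.2337]
eef_rot: [-3.141, -0.001, 1.528]
force: [0.1, 0.6, -0.8]
grip_width: 0.0471
grip_force: 0.0
[ 0.52152857 -0.28734463  0.23376801]
```

View pics/w4.png

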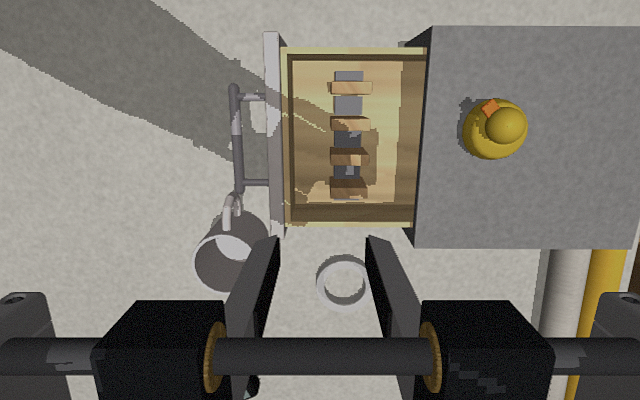

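The drawer is open, with block tops at about (350,88), (350,124), (349,152) and (348,182). The bar has stopped just short of the mug handle. Working out the block positions next.

Run:
```python
from h import *
np.set_printoptions(precision=4,suppress=True,linewidth=200)
im=cv2.imread('pics/w4.png').astype(int)
for r in range(76,202,2): print(r, [int(im[r,c].sum()//3) for c in (322,326,330,334,340,346,352,358,364,368,372,376)])
for u,v in ((350,88),(350,124),(349,152),(348,182)): print(atz('w4',u,v,.082))
print('bar',atz('w4',234,88,.072),atz('w4',238,190,.072),'panel',atz('w4',268,32,.1),atz('w4',275,230,.1),'cab',atz('w4',430,26,.11),atz('w4',414,246,.11))
```

```text
76 [158, 160, 158, 86, 121, 121, 122, 126, 154, 154, 154, 155]
78 [156, 157, 159, 88, 125, 125, 124, 127, 151, 155, 154, 152]
80 [154, 159, 157, 81, 101, 93, 97, 113, 149, 146, 149, 153]
82 [156, 149, 84, 158, 157, 157, 157, 163, 159, 159, 123, 148]
84 [149, 148, 73, 145, 143, 150, 146, 152, 154, 154, 128, 149]
86 [158, 156, 60, 143, 147, 152, 140, 149, 155, 154, 138, 151]
88 [158, 162, 60, 144, 146, 150, 143, 147, 155, 151, 129, 154]
90 [161, 162, 56, 141, 149, 149, 142, 152, 158, 154, 139, 154]
92 [161, 165, 89, 138, 146, 143, 150, 150, 157, 157, 153, 157]
94 [162, 162, 160, 120, 117, 102, 71, 85, 88, 112, 162, 160]
96 [166, 162, 167, 80, 116, 119, 121, 141, 163, 163, 163, 159]
98 [171, 168, 167, 92, 124, 124, 125, 127, 165, 165, 163, 165]
100 [167, 169, 170, 91, 121, 125, 124, 125, 166, 165, 167, 167]
102 [168, 167, 167, 87, 126, 124, 125, 124, 164, 162, 166, 165]
104 [164, 166, 167, 79, 122, 126, 123, 124, 161, 162, 165, 165]
106 [167, 165, 167, 76, 124, 124, 127, 126, 164, 160, 163, 165]
108 [165, 172, 168, 74, 126, 120, 123, 126, 165, 164, 165, 166]
110 [112, 170, 172, 75, 124,
[... 2308 characters left out ...]
4]
188 [147, 145, 51, 95, 95, 79, 96, 97, 94, 159, 155, 154]
190 [151, 156, 46, 94, 90, 90, 97, 101, 102, 155, 154, 153]
192 [156, 158, 53, 89, 89, 87, 92, 100, 100, 155, 152, 150]
194 [148, 152, 66, 85, 91, 95, 88, 99, 100, 147, 143, 144]
196 [149, 152, 89, 86, 89, 92, 147, 157, 94, 146, 137, 142]
198 [150, 153, 126, 90, 89, 96, 133, 154, 113, 136, 136, 139]
200 [157, 159, 160, 143, 143, 141, 144, 143, 155, 152, 154, 150]
[ 0.5521 -0.1982  0.082 ]
[ 0.5514 -0.2329  0.082 ]
[ 0.5498 -0.2612  0.082 ]
[ 0.5481 -0.293   0.082 ]
bar [ 0.4358 -0.193   0.072 ] [ 0.4281 -0.2994  0.072 ] panel [ 0.4783 -0.1475  0.1   ] [ 0.4694 -0.3371  0.1   ] cab [ 0.6203 -0.1504  0.11  ] [ 0.6128 -0.3569  0.11  ]
```

```bash
python3 - <<'E'
from h import *
np.set_printoptions(precision=4,suppress=True,linewidth=200)
for z in (.082,.078):
  for u,v in ((351.5,87.5),(351.5,125),(351,160),(349.5,193.5)): print(z,atz('w4',u,v,z))
print('ends D',atz('w4',331,193,.082),atz('w4',367.5,193,.082))
# gap estimate from the first pictures: rack frame fit
from scipy.optimize import least_squares
S=lambda x,y:('scene0',345+x/3.6,210+y/3.6); D=lambda x,y:('side0',215+(x-396)/3.6,235+y/3.6)
c=[(-.048,-.115),(.048,-.115),(.048,.170),(-.048,.170)]
obs=[(S(95,25),0),(S(12,92),1),(S(298,325),2),(S(370,250),3),(D(748,95),0),(D(675,38),1),(D(400,233),2),(D(472,310),3)]
def pt(p,q,z): 
    a=p[2]; return (p[0]+np.cos(a)*q[0]-np.sin(a)*q[1],p[1]+np.sin(a)*q[0]+np.cos(a)*q[1],z)
f=lambda p:np.concatenate([proj(o[0],pt(p,c[i],.01))-np.array(o[1:]) for o,i in obs])
r=least_squares(f,[.53,.17,-.16]);print(r.x,r.fun.round(1))
def loc(w,p):
    d=np.array(w[:2])-p[:2];a=p[2];return np.array([np.cos(a)*d[0]+np.sin(a)*d[1],-np.sin(a)*d[0]+np.cos(a)*d[1]])*1000
np.save('rack.npy',r.x)
E
python3 -m pendant '[[[1,-0.2,-2],0],[[1,-0.2,-3],0],[[0.7,-0.1,-3],0],[[0,0,-3],0],[[0,0,-2.5],0],[[0,0,0],0],[[0,0,0],0]]' 0.58
python3 - <<'E'
from h import *
snap('wrist','w5');print(ctrl.get_obs()['ee_pos'])
for p in ((.549,-.296,.082),):print(proj('w5',p))
im=cv2.imread('pics/w5.png').astype(int)
g=im[150:300:4,240:420:5].sum(2)//30
for k,r in enumerate(g): print(150+4*k,' '.join('%2d'%x for x in r))
E
```

```text
0.082 [ 0.5536 -0.1977  0.082 ]
0.082 [ 0.5529 -0.2339  0.082 ]
0.082 [ 0.5517 -0.2696  0.082 ]
0.082 [ 0.5494 -0.3057  0.082 ]
0.078 [ 0.5539 -0.1977  0.078 ]
0.078 [ 0.5532 -0.2342  0.078 ]
0.078 [ 0.552  -0.2703  0.078 ]
0.078 [ 0.5497 -0.3068  0.078 ]
ends D [ 0.5297 -0.3043  0.082 ] [ 0.5687 -0.3059  0.082 ]
[ 0.5322  0.1708 -0.1619] [-1.1 -3.2 -0.5 -2.  -0.1  0.   1.9 -2.6 -0.4 -0.  -1.2 -2.3 -2.5 -1.  -2.3  1.2]
time_s: 12.53
ee_pos: [0.5483, -0.2925, 0.099]
eef_rot: [-3.14, -0.001, 1.527]
force: [0.2, 0.3, 1.0]
grip_width: 0.0544
grip_force: 0.0
[ 0.54920608 -0.29290348  0.10064325]
[324.47301384 225.93140337]
150  8  7 12 13 12 12 13 13 13 13 13 13 13  9  8  8  8 14  8  8  7 13 13 13 13 13 18 18 17 12 12 13 13 13 13 13
154  7  7 12 12 12 12 12 12 12 13 12 13 13  9  8  8  8  8 10 13  8 13 13 13 13 13 19 19 12 12 12 12 13 13 12 13
158  7  6 12 12 12 12 12 12 12 12 12 13 13 10  8  8  8  8  8 10 13 13 12 13 13 13 13 13 13 12 12 12 12 12 12 12
162  7  7 12 12 12 12 12 12 11 12 12 12 12  9  8  8  8  8  8  8  7 13 12 12 12 12 12 13 12 12 12 11 12 11 11 12
166  8  7 12 11 11 11 11 1
[... 3081 characters left out ...]
8  0  0  2  8  8  8  8  8  9
278  8  9  9  1  1  1  9  9  8  9  9  9  9  9  9  9  9  8  8  8  8  8  9  8  9  9  8  5  0  0  5  9  8  9  9  8
282  8  8  8  0  1  1 14 13 14 14 14 14 14 13 13 20 18 18 19 18 19 19 19 19 18 18 18 19  0  1  0  8  8  8  8  8
286  8  8  8  0  1  1 13 13 13 13 13 13 13 13 13 13 17 18 18 18 18 18 18 18 18 18 18 18  0  1  0  8  8  9  8  8
290  8  8  5  2  2  3 19 20 19 20 19 20 20 19 20 19 20 20 20 19 19 19 19 19 19 19 19 19  0  1  2  6  8  8  8  8
294  8  8  0  2  2 14 19 19 19 19 20 20 19 19 19 19 19 19 19 19 19 19 19 20 20 19 19 19 11  0  0  1  8  8  8  8
298  8  8  2  1  2 20 19 19 19 19 19 19 20 20 20 19 19 20 20 19 19 19 19 19 19 19 19 19 19  1  0  2  8  8  9  8
```

Run:
```python
from h import *
np.set_printoptions(precision=4,suppress=True,linewidth=200)
print(tri(('w4',349.5,193.5),('w5',325,239.5)),tri(('w4',351,160),('w5',326,189.5)))
for z in (.082,.075,.07): print(atz('w5',325,239.5,z),atz('w5',326,189.5,z))
K,T=load('w5');print(-T[:3,:3].T@T[:3,3],T[2,:3])
# finger tip apparent position in wrist picture: inner tips at row~240, cols 271 & 375
for z in (.099,.123): print(atz('w5',271,238,z),atz('w5',375,238,z))
```

```text
(array([ 0.5491, -0.3046,  0.0857]), [0.1, 0.1]) (array([ 0.5512, -0.2683,  0.0889]), [0.1, 0.1])
[ 0.5489 -0.3061  0.082 ] [ 0.5511 -0.2701  0.082 ]
[ 0.5489 -0.309   0.075 ] [ 0.5511 -0.2719  0.075 ]
[ 0.5488 -0.3111  0.07  ] [ 0.5511 -0.2732  0.07  ]
[ 0.5515 -0.2106  0.3094] [-0.0137 -0.2795 -0.96  ]
[ 0.5144 -0.2964  0.099 ] [ 0.5814 -0.2993  0.099 ]
[ 0.5186 -0.2866  0.123 ] [ 0.578  -0.2892  0.123 ]
```

Triangulation gives block D at (0.549, -0.305) with its top at 0.084, which agrees with the expected 0.082. Descending onto it.

```bash
python3 -m pendant '[[[0,-1.3,0],0],[[0,0,0],0],[[0,0,-1.5],0],[[0,0,-1.5],0],[[0,0,-1.5],0],[[0,0,-1.4],0],[[0,0,-1.2],0],[[0,0,0],0],[[0,0,0],0]]' 0.58
python3 -m pendant '[[[0,0,0],0],[[0,0,0],0],[[0,0,0],0],[[0,0,0],0],[[0,0,0],0],[[0,0,0],0]]' 0 25
```

```text
time_s: 13.33
ee_pos: [0.5493, -0.3058, 0.0285]
eef_rot: [3.142, 0.0, 1.528]
force: [0.1, 0.3, 0.1]
grip_width: 0.0544
grip_force: 0.0
time_s: 13.83
ee_pos: [0.5497, -0.3058, 0.029]
eef_rot: [3.14, 0.001, 1.528]
force: [-1.0, 0.1, 6.2]
grip_width: 0.04
grip_force: 25.0
```

```bash
python3 -m pendant '[[[0,0,1],0],[[0,0,2],0],[[0,0,3.5],0],[[0,0,4],0],[[0,0.5,3.5],0],[[0,2.5,0.5],-0.008],[[0,2.7,0],-0.008],[[0,2.7,0],-0.008],[[0,2.7,0],-0.008],[[-0.2,2.7,0],-0.008],[[-0.2,2.7,0],-0.008],[[-0.2,2.7,0],-0.008],[[-0.2,2.7,0],-0.008],[[-0.2,2.7,0],-0.008],[[-0.2,2.7,0],-0.008],[[-0.2,2.7,0],-0.008],[[-0.2,2.7,0],-0.008],[[-0.2,2.7,0],-0.008],[[-0.2,2.7,0],-0.008],[[0,2.7,0],-0.007]]'
python3 -m pendant '[[[0,0,0],0],[[0,0,0],0]]'
python3 - <<'E'
from h import *
np.set_printoptions(precision=4,suppress=True,linewidth=200)
snap('wrist','w6');print(ctrl.get_obs()['ee_pos'])
p=np.load('rack.npy');a=p[2]
P=lambda x,y,z:proj('w6',(p[0]+np.cos(a)*x-np.sin(a)*y,p[1]+np.sin(a)*x+np.cos(a)*y,z)).round(0)
for n,q in dict(shoetop=(0,-.03,.052),shoeback=(0,-.05,.052),endlo=(0,.006,.054),endhi=(0,.026,.054),cornerA=(.048,-.115,.01),cornerB=(-.048,-.115,.01),padtop=(0,-.072,.049)).items(): print(n,P(*q))
E
```

```text
time_s: 15.5
ee_pos: [0.5287, 0.1038, 0.1738]
eef_rot: [3.141, -0.0, 1.408]
force: [0.7, 0.1, -0.6]
grip_width: 0.0397
grip_force: 25.0
time_s: 15.67
ee_pos: [0.529, 0.1034, 0.1735]
eef_rot: [3.141, 0.0, 1.411]
force: [1.3, -0.7, -1.2]
grip_width: 0.0396
grip_force: 25.0
[0.5292 0.1024 0.1734]
shoetop [315. 146.]
shoeback [315. 167.]
endlo [315. 107.]
endhi [315.  84.]
cornerA [358. 217.]
cornerB [273. 217.]
padtop [315. 189.]
```

View pics/w6.png

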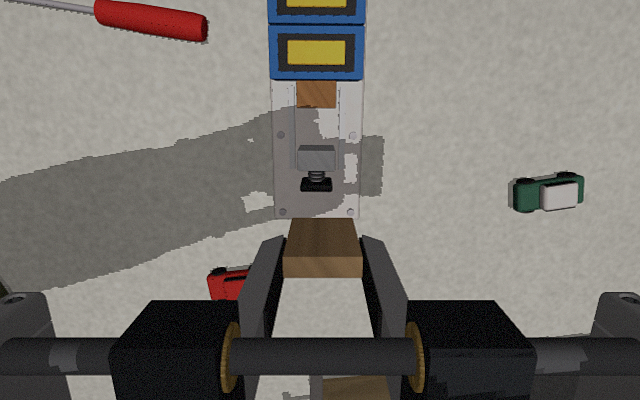

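The wrist view shows the rack square in frame: shoe top at rows 146–168 and end block at rows 82–108, so the gap is small. I'll refine this numerically.

Run:
```python
from h import *
np.set_printoptions(precision=4,suppress=True,linewidth=200)
im=cv2.imread('pics/w6.png').astype(int)
for r in range(76,198): print(r,*[','.join(map(str,im[r,c])) for c in (303,318,328)],end=' | ' if r%2 else '\n')
print()
for r in (50,95,152,158,162,180,200): print(r,' '.join('%d'%(im[r,c].sum()//3) for c in range(262,374,2)))
```

```text
76 137,86,44 138,86,44 140,90,50
77 138,87,48 141,92,52 142,87,47 | 78 130,78,41 136,85,45 138,86,40
79 31,14,8 49,25,7 53,28,6 | 80 23,30,50 34,44,60 26,22,44
81 51,89,127 52,93,131 51,92,129 | 82 53,83,123 55,89,126 58,94,134
83 48,82,121 55,84,125 55,89,130 | 84 54,86,124 52,87,124 56,93,129
85 54,87,126 53,88,127 58,89,126 | 86 58,88,127 59,91,127 55,86,127
87 51,87,126 51,84,123 50,87,124 | 88 47,85,125 46,76,115 58,89,126
89 54,93,129 50,80,118 52,89,126 | 90 63,94,135 55,84,118 52,85,122
91 55,92,130 48,80,118 51,85,125 | 92 54,90,131 58,88,126 48,85,122
93 60,96,133 56,86,123 51,87,124 | 94 56,93,133 48,85,124 51,85,126
95 60,95,133 51,86,124 56,90,128 | 96 49,89,127 53,86,124 59,91,127
97 53,87,129 50,85,122 57,88,126 | 98 50,87,124 63,93,133 53,89,126
99 56,86,124 58,87,126 54,86,126 | 100 53,84,120 55,87,126 54,85,125
101 48,82,118 46,81,117 57,89,126 | 102 49,81,119 53,85,119 53,89,125
103 47,80,116 54,83,119 49,81,118 | 104 61,89,128 59,88,124 49,83,115
105 52,83,124 55,89,125 39,73,112 | 106 28,45,67 45,82,121 46,79,118
107 38,51,72 59,86,117 52,78,111 | 108 89,90,95 13
[... 4206 characters left out ...]
8 170 169 168 105 94 109 109 111 106 105 103
162 104 106 104 109 114 104 108 114 113 116 114 115 116 114 108 108 108 109 101 106 102 106 107 108 102 107 102 103 110 107 106 104 101 107 105 107 97 110 97 107 105 128 169 171 167 170 166 159 104 94 109 108 107 102 105 105
180 110 101 107 105 105 95 105 114 114 112 117 111 114 115 112 113 116 112 108 111 3 1 5 2 22 71 64 61 73 71 23 11 0 0 13 119 110 109 108 108 103 183 171 170 168 170 170 162 108 95 108 105 107 106 107 106
200 169 169 166 165 166 157 87 115 111 115 114 112 117 115 116 113 112 111 112 114 113 111 112 108 111 110 110 111 111 109 111 113 109 109 110 110 109 111 111 107 98 174 171 166 170 168 169 169 146 162 162 166 167 161 164 166
```

Run:
```python
from h import *
np.set_printoptions(precision=4,suppress=True,linewidth=200)
A=atz('w6',317,144.8,.01);B=atz('w6',317,150.3,.052);C=atz('w6',317,107.7,.054);D=atz('w6',317,171,.052);E=atz('w6',317,191.3,.049)
# axis directions via base edges (z=.01), columns at rows 95 and 200
L1=atz('w6',270.5,95,.01);L2=atz('w6',272.5,200,.01);R1=atz('w6',362,95,.01);R2=atz('w6',359,200,.01)
print('base L,R',L1,L2,R1,R2)
y=np.array([np.sin(.162),np.cos(.162)])
for n,q in zip('ABCDE',(A,B,C,D,E)): print(n,q,(q[:2]@y*1000).round(1))
print('end block x',atz('w6',294.5,95,.054),atz('w6',336,95,.054),'shoe',atz('w6',298,158,.052),atz('w6',335,158,.052),'box',atz('w6',269,50,.052),atz('w6',366,50,.052))
print('block top',atz('w6',323,235,.226))
# tool +x direction
R=ctrl.get_obs()['eef_rot'];print(R)
for z in(.216,.226,.236): print(z,atz('w6',293,219,z),atz('w6',355,219,z),atz('w6',285,257,z),atz('w6',362,257,z))
```

```text
base L,R [0.4896 0.1944 0.01  ] [0.4694 0.0845 0.01  ] [0.5818 0.1796 0.01  ] [0.5642 0.0692 0.01  ]
A [0.5282 0.1369 0.01  ] 220.3
B [0.5288 0.1371 0.052 ] 220.6
C [0.5352 0.1757 0.054 ] 259.7
D [0.5255 0.1174 0.052 ] 200.7
E [0.5221 0.0967 0.049 ] 179.7
end block x [0.517  0.1898 0.054 ] [0.5539 0.1839 0.054 ] shoe [0.5097 0.1327 0.052 ] [0.5445 0.1272 0.052 ] box [0.5016 0.2305 0.052 ] [0.5855 0.217  0.052 ]
block top [0.5315 0.1211 0.226 ]
[3.1415 0.0002 1.4098]
0.216 [0.5173 0.1281 0.216 ] [0.5483 0.1231 0.216 ] [0.5093 0.108  0.216 ] [0.5491 0.1016 0.216 ]
0.226 [0.5187 0.1314 0.226 ] [0.5479 0.1268 0.226 ] [0.5112 0.1126 0.226 ] [0.5486 0.1066 0.226 ]
0.236 [0.5202 0.1348 0.236 ] [0.5475 0.1304 0.236 ] [0.5131 0.1172 0.236 ] [0.5482 0.1115 0.236 ]
```

The measurements agree with each other: the shoe measures 20 mm long, the pad is 41 mm back, and the gap is 39.2 mm, so two blocks. I'll check how the block sits in the hand before placing it.

Run:
```python
from h import *
from scipy.optimize import least_squares
np.set_printoptions(precision=4,suppress=True,linewidth=200)
im=cv2.imread('pics/w6.png').astype(int)
for r in (221,230,240,252,255,260,268,274): print(r,' '.join('%d'%(im[r,c].sum()//3) for c in range(276,374,2)))
print([int(im[r,c].sum()//3) for c in (322,) for r in range(212,284)])
# block corners on its +y face: bottom (293,219),(355.5,219); top (284.5,257),(362.5,257); top back edge (284?,276)
a=-.161
def pt(p,lx,ly,lz): return (p[0]+np.cos(a)*lx-np.sin(a)*ly,p[1]+np.sin(a)*lx+np.cos(a)*ly,p[2]+lz)
f=lambda p:np.concatenate([proj('w6',pt(p,lx,.006,lz))-np.array(q) for lx,lz,q in((-.02,0,(293,219)),(.02,0,(355.5,219)),(-.02,.06,(284.5,257)),(.02,.06,(362.5,257)))])
r=least_squares(f,[.53,.1,.16]);print(r.x,r.fun.round(1))
```

```text
221 163 166 167 160 165 161 164 162 46 55 53 54 50 54 56 58 57 55 57 45 51 47 50 52 57 56 58 66 59 62 58 62 59 60 61 57 54 58 46 170 160 160 156 161 163 164 170 165 162
230 165 163 160 166 165 165 158 46 60 52 60 55 58 53 65 53 49 51 50 49 53 52 55 55 51 58 54 61 61 60 62 56 53 52 58 60 55 60 64 55 145 157 156 156 161 163 159 162 165
240 66 70 70 53 12 19 51 50 56 50 59 52 50 52 57 56 60 58 54 51 58 53 52 55 54 60 60 54 57 63 56 56 60 56 64 64 61 60 62 64 57 58 7 32 68 67 66 68 65
252 64 67 1 7 54 57 51 54 57 52 54 58 54 61 53 57 58 55 51 49 51 52 51 50 53 51 63 55 61 58 58 62 62 63 58 58 57 56 61 57 61 63 63 1 8 60 66 65 70
255 67 51 12 17 54 57 55 53 51 51 47 50 56 54 62 57 52 53 54 53 49 50 51 53 57 58 53 62 61 58 60 54 63 57 62 57 58 55 55 58 63 62 66 30 10 23 69 60 63
260 66 11 0 44 84 78 84 88 81 84 82 80 81 86 85 88 89 86 82 77 75 78 79 82 84 85 87 88 92 94 93 92 92 93 97 93 93 89 93 93 97 92 100 83 0 28 40 68 68
268 9 3 16 43 79 81 79 77 83 83 84 82 86 82 83 82 83 84 84 83 91 82 82 81 72 77 79 85 85 85 83 96 88 91 90 94 91 94 89 91 95 94 96 86 0 12 10 40 62
274 0 11 17 27 83 79 75 83 77 80 83 87 83 84 83 85 82 82 81 84 89 89 85 86 83 77 82 73 80 81 86 83 82 85 88 91 90 89 91 91 94 87 91 58 1 22 14 16 45
[102, 117, 177, 172, 171, 144, 44, 50, 50, 52, 54, 55, 52, 53, 59, 59, 50, 57, 55, 55, 53, 52, 53, 55, 58, 55, 53, 52, 55, 61, 48, 56, 54, 54, 53, 53, 56, 53, 53, 58, 50, 57, 55, 53, 58, 84, 84, 85, 82, 84, 78, 83, 80, 79, 80, 80, 81, 83, 78, 80, 81, 80, 86, 83, 80, 93, 153, 171, 167, 166, 166, 161]
[0.5288 0.1008 0.1608] [ 0.8 -0.7 -2.2 -0.7  0.2  0.5  0.9  0.6]
```

```bash
python3 -m pendant '[[[0.1,1.6,0],0],[[0.1,2,0],0],[[0.1,2,-1],0],[[0.1,1,-2.5],0],[[0,0,-2.5],0],[[0,0,-2.5],0],[[0,0,-1],0],[[0,0,0],0],[[0,0,0],0]]'
python3 -c "
from station import ctrl;o=ctrl.get_obs();print(o['ee_pos'],o['force'])"
```

```text
time_s: 16.47
ee_pos: [0.5338, 0.1678, 0.0789]
eef_rot: [3.141, -0.0, 1.408]
force: [-0.5, -0.5, -0.1]
grip_width: 0.0396
grip_force: 25.0
[0.53375119 0.16781359 0.07893999] [-0.46920874 -0.52457154 -0.08338039]
```

```bash
python3 -m pendant '[[[-0.1,0,-1.5],0],[[0,0,-1.5],0],[[0,0,-1.5],0],[[0,0,-1],0],[[0,0,0],0],[[0,0,0],0]]'
python3 -m pendant '[[[0,0,-0.2],0],[[0,0,-0.2],0],[[0,0,0],0]]'
```

```text
time_s: 16.97
ee_pos: [0.5328, 0.1684, 0.0241]
eef_rot: [3.141, -0.0, 1.409]
force: [1.1, -0.6, -0.7]
grip_width: 0.04
grip_force: 25.0
time_s: 17.22
ee_pos: [0.5325, 0.1685, 0.0194]
eef_rot: [3.141, -0.0, 1.409]
force: [-0.4, 0.0, 0.0]
grip_width: 0.0398
grip_force: 25.0
```

```bash
python3 -m pendant '[[[0,0,-0.1],0],[[0,0,-0.1],0],[[0,0,0],0]]'
python3 -m pendant '[[[0,0,-0.1],0],[[0,0,0],0]]'
```

```text
time_s: 17.47
ee_pos: [0.5324, 0.1685, 0.0171]
eef_rot: [3.141, -0.0, 1.409]
force: [0.0, 0.2, 0.2]
grip_width: 0.0406
grip_force: 25.0
time_s: 17.63
ee_pos: [0.5324, 0.1686, 0.017]
eef_rot: [3.141, -0.0, 1.409]
force: [-5.9, -1.4, 10.0]
grip_width: 0.0398
grip_force: 25.0
```

```bash
python3 -m pendant '[[[0,0,0.1],0],[[0,0,0],0],[[0,0,0],0],[[0,0,0],0],[[0,0,1],0],[[0,0,2],0],[[0,0,3],0],[[0,0,3],0],[[0,0,3],0],[[0,-1,2],0],[[0,-2.5,0.5],0],[[0,-2.5,0],0],[[0,0,0],0]]' 0.56
python3 - <<'E'
from h import *
np.set_printoptions(precision=4,suppress=True,linewidth=200)
c=snap('wrist','w7');print(ctrl.get_obs()['ee_pos'])
a=-.161;u0,v0=.4988,.2517
P=lambda u,v,z:proj('w7',(np.cos(a)*u-np.sin(a)*v,np.sin(a)*u+np.cos(a)*v,z)).round(1)
for v in (.2457,.2577): print(v,[P(u0+s,v,.07) for s in(-.02,.02)])
print('end',P(u0,.2597,.054),'shoe',P(u0,.2205,.052))
im=cv2.imread('pics/w7.png').astype(int)
q=int(P(u0,.25,.07)[0])
for r in range(70,180,2): print(r,*[','.join(map(str,im[r,k])) for k in (q-8,q+8)],end='\n' if r%6==4 else ' | ')
r0=int(P(u0,.2517,.07)[1])
print();print(r0,' '.join('%d'%(im[r0,k,0]) for k in range(q-45,q+45,2)))
E
```

```text
time_s: 18.72
ee_pos: [0.5325, 0.1056, 0.1634]
eef_rot: [3.14, 0.0, 1.407]
force: [-0.5, -1.3, 0.7]
grip_width: 0.0525
grip_force: 0.0
[0.5324 0.1071 0.163 ]
0.2457 [array([287.6, 128.4]), array([334.6, 128.3])]
0.2577 [array([287.1, 113.9]), array([334.7, 113.8])]
end [311.4 110.6] shoe [312.  154.5]
70 42,41,44 45,47,49
72 46,45,47 37,42,42 | 74 93,56,24 127,77,31 | 76 132,84,39 136,87,51
78 135,88,49 137,87,49 | 80 139,84,39 138,84,42 | 82 24,24,35 36,38,43
84 54,89,129 57,92,130 | 86 52,84,121 50,83,121 | 88 49,83,115 58,90,125
90 45,77,113 59,87,124 | 92 51,80,117 52,82,121 | 94 48,80,119 52,82,122
96 51,83,123 51,87,122 | 98 51,88,126 55,83,120 | 100 53,90,130 49,77,113
102 63,93,135 40,75,114 | 104 60,93,132 45,81,118 | 106 20,46,70 54,86,124
108 32,50,76 54,86,126 | 110 35,52,74 51,81,120 | 112 30,53,64 35,50,67
114 63,87,108 117,158,185 | 116 60,88,110 86,118,139 | 118 64,92,116 69,101,124
120 68,94,117 60,90,113 | 122 60,85,108 69,97,117 | 124 62,84,109 60,87,109
126 54,80,105 99,143,172 | 128 111,109,111 173,176,175 | 130 108,110,115 165,170,172
132 106,108,115 125,126,133 | 134 111,113,118 123,128,131 | 136 106,106,114 124,126,132
138 108,113,118 101,103,108 | 140 111,113,118 108,109,115 | 142 105,108,116 101,106,112
144 112,114,121 105,110,117 | 146 110,110,114 106,109,114 | 148 90,92,94 87,89,90
150 52,56,57 66,65,65 | 152 63,65,66 60,64,63 | 154 70,71,73 71,71,74
156 110,109,110 112,110,114 | 158 102,102,103 105,102,106 | 160 101,108,110 103,103,105
162 106,104,104 104,100,100 | 164 102,105,105 103,105,103 | 166 104,100,100 102,102,103
168 107,107,110 99,101,102 | 170 104,104,106 103,105,105 | 172 99,101,102 104,103,104
174 96,98,99 108,107,108 | 176 111,113,120 14,20,14 | 178 103,105,112 17,15,14

121 89 107 108 108 106 114 108 113 104 111 78 52 49 59 61 57 58 62 57 64 65 64 62 54 60 60 65 66 79 112 113 105 109 105 177 142 173 167 164 166 168 164 166 168 163
```

Block 1 stands where planned: its top spans rows 113–127 in the wrist view, against 114–128 predicted. Next is block C.

```bash
python3 -m pendant '[[[0.1,-2.5,0],0.008],[[0.1,-2.5,0],0.008],[[0.1,-2.5,0],0.008],[[0.1,-2.5,0],0.008],[[0.1,-2.5,0],0.008],[[0.1,-2.5,0],0.008],[[0.1,-2.5,0],0.008],[[0.1,-2.5,0],0.008],[[0.1,-2.5,0],0.008],[[0.1,-2.5,0],0.008],[[0.1,-2.5,0],0.008],[[0.2,-2.5,0],0.008],[[0.2,-2.5,0],0.008],[[0.2,-2.5,0],0.008],[[0.2,-2.5,0],0.007],[[0,0,0],0],[[0,0,0],0]]' 0.56
python3 - <<'E'
from h import *
np.set_printoptions(precision=4,suppress=True,linewidth=200)
c=snap('wrist','w8');print(ctrl.get_obs()['ee_pos'])
for y in(-.2632,-.2752): print([proj('w8',(x,y,.083)).round(1) for x in(.5313,.5713)])
im=cv2.imread('pics/w8.png').astype(int)
q=proj('w8',(.5513,-.2692,.083)).round().astype(int)
print([(r,int(im[r,q[0]-12].sum()//3),int(im[r,q[0]].sum()//3)) for r in range(q[1]-30,q[1]+24,2)])
print([(k,int(im[q[1],k].sum()//3)) for k in range(q[0]-40,q[0]+40,2)])
E
```

```text
time_s: 20.18
ee_pos: [0.5514, -0.2665, 0.1617]
eef_rot: [-3.141, -0.001, 1.527]
force: [-0.2, 0.0, 0.3]
grip_width: 0.0528
grip_force: 0.0
[ 0.5514 -0.2657  0.1619]
[array([299.5, 193.9]), array([346.3, 191.9])]
[array([300.3, 207.3]), array([346.6, 205.3])]
[(170, 77, 76), (172, 78, 76), (174, 76, 86), (176, 80, 77), (178, 76, 77), (180, 81, 81), (182, 68, 61), (184, 73, 66), (186, 69, 59), (188, 69, 68), (190, 68, 67), (192, 73, 72), (194, 106, 104), (196, 106, 97), (198, 103, 95), (200, 101, 95), (202, 105, 97), (204, 106, 95), (206, 68, 80), (208, 78, 134), (210, 72, 129), (212, 74, 126), (214, 72, 125), (216, 95, 133), (218, 93, 160), (220, 111, 165), (222, 166, 97)]
[(283, 127), (285, 115), (287, 117), (289, 121), (291, 120), (293, 121), (295, 122), (297, 122), (299, 95), (301, 96), (303, 100), (305, 101), (307, 103), (309, 101), (311, 101), (313, 99), (315, 103), (317, 107), (319, 102), (321, 101), (323, 95), (325, 96), (327, 101), (329, 99), (331, 105), (333, 106), (335, 110), (337, 112), (339, 108), (341, 106), (343, 114), (345, 99), (347, 115), (349, 115), (351, 114), (353, 115), (355, 184), (357, 176), (359, 178), (361, 176)]
```

Block C is exactly where predicted (rows 193–206). TCP y needs -0.3 cm.

```bash
python3 -m pendant '[[[0,-0.3,-2],0],[[0,0,-2.5],0],[[0,0,-2.5],0],[[0,0,-2.5],0],[[0,0,-2],0],[[0,0,-1.3],0],[[0,0,-0.5],0],[[0,0,0],0],[[0,0,0],0]]' 0.56
python3 -m pendant '[[[0,0,0],0],[[0,0,0],0],[[0,0,0],0],[[0,0,0],0],[[0,0,0],0]]' 0 25
python3 -m pendant '[[[0,0,1],0],[[0,0,2],0],[[0,0,3.5],0],[[0,0,4],0],[[0,0.5,3.5],0],[[0,2.5,0],-0.008],[[-0.1,2.5,0],-0.008],[[-0.1,2.5,0],-0.008],[[-0.1,2.5,0],-0.008],[[-0.1,2.5,0],-0.008],[[-0.1,2.5,0],-0.008],[[-0.1,2.5,0],-0.008],[[-0.1,2.5,0],-0.008],[[-0.2,2.5,0],-0.008],[[-0.2,2.5,0],-0.008],[[-0.2,2.5,0],-0.008],[[-0.2,2.5,0],-0.008],[[-0.2,2.5,0],-0.008],[[-0.2,2.5,0],-0.008],[[-0.2,2.5,0],-0.007]]'
python3 -m pendant '[[[0,0,0],0],[[0,0,0],0]]'
```

```text
time_s: 20.98
ee_pos: [0.5519, -0.2694, 0.0302]
eef_rot: [3.14, 0.001, 1.528]
force: [0.6, 0.4, 0.0]
grip_width: 0.0525
grip_force: 0.0
time_s: 21.4
ee_pos: [0.5517, -0.2698, 0.0301]
eef_rot: [3.14, 0.001, 1.528]
force: [-1.3, 0.2, 6.4]
grip_width: 0.0399
grip_force: 25.0
time_s: 23.07
ee_pos: [0.53, 0.1116, 0.1698]
eef_rot: [3.141, -0.0, 1.408]
force: [-1.2, 0.6, -0.2]
grip_width: 0.0398
grip_force: 25.0
time_s: 23.23
ee_pos: [0.5301, 0.1112, 0.1696]
eef_rot: [3.141, 0.0, 1.411]
force: [-0.5, 0.3, 0.1]
grip_width: 0.0399
grip_force: 25.0
```

```bash
python3 -m pendant '[[[0,1.5,0],0],[[0,1.6,-1],0],[[0,1,-2.5],0],[[0,0,-2.5],0],[[0,0,-2.5],0],[[0,0,0],0],[[0,0,0],0]]'
```

```text
time_s: 23.82
ee_pos: [0.5301, 0.1505, 0.0841]
eef_rot: [-3.14, 0.001, 1.408]
force: [-0.3, 0.3, 0.6]
grip_width: 0.0398
grip_force: 25.0
```

```bash
python3 -m pendant '[[[0,0.1,-1.5],0],[[0,0,-1.5],0],[[0,0,-1.5],0],[[0,0,-1.2],0],[[0,0,-0.4],0],[[0,0,0],0],[[0,0,0],0]]'
python3 -m pendant '[[[0,0,-0.2],0],[[0,0,-0.1],0],[[0,0,0],0]]'
```

```text
time_s: 24.4
ee_pos: [0.5309, 0.1524, 0.0242]
eef_rot: [3.14, -0.0, 1.409]
force: [-0.5, 0.1, -0.2]
grip_width: 0.0397
grip_force: 25.0
time_s: 24.65
ee_pos: [0.5304, 0.1525, 0.0203]
eef_rot: [3.141, -0.0, 1.409]
force: [0.2, 1.1, -0.8]
grip_width: 0.0397
grip_force: 25.0
```

```bash
python3 -m pendant '[[[0,0,-0.1],0],[[0,0,-0.1],0],[[0,0,-0.1],0],[[0,0,0],0]]'
```

```text
time_s: 24.98
ee_pos: [0.5305, 0.1526, 0.0181]
eef_rot: [3.141, -0.0, 1.409]
force: [-4.9, -0.5, 12.3]
grip_width: 0.04
grip_force: 25.0
```

Block 2 is on the base. Release it, rise, move behind the pad, and check numerically.

```bash
python3 -m pendant '[[[0,0,0.1],0],[[0,0,0],0],[[0,0,0],0],[[0,0,0],0],[[0,0,1],0],[[0,0,2],0],[[0,0,3],0],[[0,0,3],0],[[0,0,3],0],[[-0.1,-0.8,2],0],[[-0.4,-2.3,0],0],[[-0.4,-2.3,0],0],[[-0.4,-2.3,0],0],[[0,0,0],0],[[0,0,0],0]]' 0.56
python3 - <<'E'
from h import *
np.set_printoptions(precision=4,suppress=True,linewidth=200)
c=snap('wrist','w9');print(ctrl.get_obs()['ee_pos'])
a=-.161;u0=.4988
P=lambda u,v,z:proj('w9',(np.cos(a)*u-np.sin(a)*v,np.sin(a)*u+np.cos(a)*v,z)).round(1)
for v in (.2586,.2466,.2416,.2296): print(v,P(u0-.02,v,.07),P(u0+.02,v,.07))
print('end',P(u0,.2597,.054),'shoe',P(u0,.2205,.052),P(u0,.2205,.01),'padback',P(u0,.1785,.049))
im=cv2.imread('pics/w9.png').astype(int)
q=int(P(u0,.25,.07)[0])
for r in range(60,190,2): print(r,*[','.join(map(str,im[r,k])) for k in (q-8,q+8)],end='\n' if r%6==4 else ' | ')
E
```

```text
time_s: 26.23
ee_pos: [0.5173, 0.0749, 0.1588]
eef_rot: [3.141, -0.0, 1.407]
force: [0.1, 1.1, 0.8]
grip_width: 0.0526
grip_force: 0.0
[0.5174 0.0755 0.1587]
0.2586 [298.  71.] [347.8  70.9]
0.2466 [298.3  86.7] [347.6  86.6]
0.2416 [298.4  93.2] [347.5  93. ]
0.2296 [298.7 108.4] [347.2 108.2]
end [322.9  70.9] shoe [322.9 118.3] [322.8 115.8] padback [323.  164.7]
60 53,84,125 53,80,117 | 62 52,87,126 52,81,118 | 64 54,88,125 47,81,122
66 51,84,122 54,85,123 | 68 48,79,118 57,86,124 | 70 45,77,114 52,82,120
72 81,115,140 82,115,136 | 74 104,141,171 109,150,167 | 76 107,145,168 105,146,166
78 105,144,167 110,147,169 | 80 101,137,165 107,143,169 | 82 101,138,169 104,140,168
84 96,135,162 98,136,167 | 86 103,138,169 96,135,164 | 88 46,53,62 47,57,64
90 172,175,177 173,175,176 | 92 91,94,98 120,122,129 | 94 103,143,173 115,157,174
96 104,141,166 105,146,166 | 98 102,139,165 104,142,167 | 100 101,141,167 106,144,169
102 93,134,163 100,136,166 | 104 98,136,164 100,137,166 | 106 98,137,169 88,130,163
108 77,77,81 129,128,131 | 110 106,109,116 160,164,167 | 112 100,107,113 162,166,169
114 
[... 306 characters left out ...]
36 104,104,106 166,167,169
138 102,101,101 170,169,172 | 140 96,92,95 172,172,174 | 142 24,28,25 45,45,44
144 103,107,110 91,91,97 | 146 17,19,13 52,50,48 | 148 109,108,116 78,78,82
150 9,4,11 26,21,22 | 152 0,0,1 13,15,15 | 154 0,0,0 0,4,0
156 9,0,18 15,23,23 | 158 27,18,21 24,26,28 | 160 16,16,19 10,10,16
162 0,0,4 0,0,0 | 164 46,51,53 48,46,51 | 166 103,105,112 106,108,116
168 103,108,114 103,103,109 | 170 103,108,112 103,106,110 | 172 107,108,115 102,105,110
174 107,108,114 103,106,111 | 176 107,111,116 101,102,109 | 178 104,109,116 102,105,112
180 99,104,109 106,109,113 | 182 102,107,113 104,106,111 | 184 99,103,110 106,108,111
186 103,107,110 108,109,115 | 188 102,103,110 100,103,110 |
```

Both blocks stand upright about 4 mm apart (rows 71–88 and 93–107), and the pad back is at row 164 as predicted. Close the fingers and go down behind the pad.

```bash
python3 -m pendant '[[[0,0,0],0],[[0,0,0],0],[[0,0,-2.5],0],[[0,0,-2.5],0],[[0,0,-2.5],0],[[0,0,-2.5],0],[[0,0,-2],0],[[0,0,-1.8],0],[[0,0,-1.2],0],[[0,0,-0.8],0],[[0,0,0],0],[[0,0,0],0]]' 0
python3 -m pendant '[[[0.08,0.49,0],0],[[0.08,0.49,0],0],[[0.08,0.49,0],0],[[0,0,0],0]]'
```

```text
time_s: 27.28
ee_pos: [0.5174, 0.0758, 0.0003]
eef_rot: [-3.141, 0.0, 1.409]
force: [0.1, 0.4, 0.9]
grip_width: 0.0008
grip_force: 0.0
time_s: 27.62
ee_pos: [0.5202, 0.0911, 0.0007]
eef_rot: [3.14, -0.0, 1.41]
force: [-0.3, -0.9, 0.5]
grip_width: 0.0002
grip_force: 0.6
```

```bash
for i in 1; do python3 -m pendant '[[[0.05,0.3,0],0],[[0.05,0.3,0],0],[[0,0,0],0]]'; done
python3 -m pendant '[[[0.05,0.3,0],0],[[0.05,0.3,0],0],[[0,0,0],0]]'
python3 -m pendant '[[[0.03,0.2,0],0],[[0,0,0],0]]'
```

```text
time_s: 27.87
ee_pos: [0.5209, 0.0966, 0.0002]
eef_rot: [3.141, -0.0, 1.409]
force: [-0.5, -1.5, 0.9]
grip_width: 0.0002
grip_force: 0.7
time_s: 28.12
ee_pos: [0.5218, 0.1024, 0.0001]
eef_rot: [3.141, 0.0, 1.409]
force: [-0.6, -3.5, 2.5]
grip_width: 0.0003
grip_force: 2.1
time_s: 28.28
ee_pos: [0.522, 0.1041, 0.0001]
eef_rot: [3.142, 0.0, 1.409]
force: [-0.5, -6.2, 2.8]
grip_width: 0.0003
grip_force: 2.9
```

```bash
python3 -m pendant '[[[0.03,0.2,0],0],[[0,0,0],0],[[0,0,0],0],[[0,0,0],0]]'
python3 - <<'E'
from h import *
snap('scene','s9');snap('side','d9');snap('wrist','w10');o=ctrl.get_obs();print(o['ee_pos'],o['force'])
a=-.161;u0=.4988
X=lambda u,v,z:(np.cos(a)*u-np.sin(a)*v,np.sin(a)*u+np.cos(a)*v,z)
for f in('w10',):
  im=cv2.imread(f'pics/{f}.png').astype(int)
  for n,v,z in(('end',.2597,.054),('b1/2',.2477,.07),('b2 back',.2357,.07),('shoe face',.2357,.052),('shoe back',.2157,.052)): print(n,proj(f,X(u0,v,z)).round(1))
  k=int(proj(f,X(u0,.24,.07))[0])
  for r in range(20,150,2): print(r,*[','.join(map(str,im[r,c])) for c in(k-9,k+9)],end='\n' if r%6==4 else ' | ')
E
```

```text
time_s: 28.62
ee_pos: [0.5223, 0.1057, 0.0002]
eef_rot: [3.142, 0.001, 1.409]
force: [-1.0, -7.3, 3.8]
grip_width: 0.0007
grip_force: 3.6
[5.22311738e-01 1.05635114e-01 1.46094180e-04] [-0.69311334 -7.44761433  3.58578458]
end [324.2 121.4]
b1/2 [324.4 154.6]
b2 back [324.4 183.6]
shoe face [324.1 174.3]
shoe back [324.1 215.4]
20 56,156,172 56,155,172 | 22 56,155,173 59,157,172
24 55,156,172 61,158,175 | 26 47,136,171 51,139,173 | 28 30,106,134 46,111,143
30 47,39,40 21,25,24 | 32 42,41,41 52,49,51 | 34 49,48,49 48,44,42
36 48,44,47 43,45,50 | 38 45,45,45 45,49,49 | 40 46,50,48 47,44,47
42 45,47,49 48,47,54 | 44 46,31,29 61,45,39 | 46 146,93,51 142,89,47
48 135,84,39 133,81,41 | 50 137,86,50 136,85,47 | 52 135,87,43 137,88,46
54 133,84,38 138,89,51 | 56 136,85,49 129,77,34 | 58 137,86,50 135,83,46
60 112,65,36 110,72,39 | 62 40,22,9 36,25,19 | 64 34,61,91 41,62,83
66 60,89,127 52,86,129 | 68 58,90,125 57,90,129 | 70 47,82,122 55,88,127
72 53,90,127 49,86,125 | 74 50,85,125 58,91,128 | 76 54,90,128 53,90,127
78 54,87,128 55,90,127 | 80 51,88,125 52,89,125 | 82 62,92,130 59,90,129
84 48,87,123 58,87,124 | 86 55,89,125 58,86,126 | 88 54,83,121 53,83,119
90 55,86,123 48,77,115 | 92 57,86,125 47,83,116 | 94 51,82,117 55,89,126
96 58,89,126 53,85,124 | 98 55,84,123 59,89,128 | 100 58,95,131 53,88,125
102 51,83,126 48,84,123 | 104 60,92,133 56,91,129 | 106 60,93,130 60,94,130
108 50,87,128 57,89,129 | 110 55,89,132 50,87,126 | 112 62,96,135 55,91,127
114 61,96,137 56,88,125 | 116 48,89,129 56,86,126 | 118 63,97,138 55,87,125
120 60,90,136 53,86,125 | 122 23,39,47 29,42,59 | 124 25,46,63 44,54,75
126 92,127,156 103,141,176 | 128 53,78,97 118,157,176 | 130 64,88,111 58,86,109
132 59,85,107 68,97,121 | 134 60,86,112 63,87,113 | 136 63,90,111 72,98,121
138 63,92,111 65,92,114 | 140 65,91,115 55,86,109 | 142 65,94,114 69,92,116
144 65,90,115 65,96,117 | 146 65,93,119 63,88,112 | 148 69,97,118 59,84,108
```

Run:
```python
from h import *
im=cv2.imread('pics/w10.png').astype(int)
for r in range(148,232,2): print(r,*[','.join(map(str,im[r,c])) for c in(315,333)],end='\n' if r%6==4 else ' | ')
```

```text
148 69,97,118 59,84,108
150 67,92,118 60,88,107 | 152 67,93,115 58,82,104 | 154 51,73,93 51,70,86
156 55,80,102 74,98,120 | 158 63,89,110 70,99,124 | 160 65,88,111 65,94,118
162 62,86,108 71,97,121 | 164 61,89,112 62,88,111 | 166 63,91,111 66,89,113
168 69,94,115 62,86,109 | 170 62,90,113 112,149,182 | 172 64,93,118 108,144,174
174 66,92,117 95,132,161 | 176 64,93,118 54,83,104 | 178 65,93,115 59,79,105
180 64,92,115 57,83,105 | 182 59,86,113 60,83,107 | 184 94,91,91 92,92,93
186 105,102,106 110,108,110 | 188 106,105,106 95,94,95 | 190 109,109,109 102,103,103
192 104,105,105 107,106,108 | 194 107,108,110 101,102,104 | 196 110,108,109 110,107,109
198 110,108,111 107,107,107 | 200 105,102,104 103,103,103 | 202 102,103,104 109,108,111
204 104,105,107 107,105,109 | 206 103,103,107 110,109,109 | 208 105,107,107 107,103,106
210 108,108,110 102,101,105 | 212 108,107,109 103,102,107 | 214 109,111,110 110,110,112
216 46,43,50 34,34,35 | 218 35,33,33 36,40,35 | 220 35,33,36 40,39,40
222 52,49,52 55,52,55 | 224 2,3,11 0,0,0 | 226 9,0,14 4,0,5
228 13,6,4 18,8,12 | 230 6,10,8 2,2,7 |
```

The blocks are clamped: the joint is at row 154.5, the back face at 183.5 and the shoe back at 215.5. That matches 15 mm of travel, about 9 mm short of the stop. One slightly firmer push, then hand in.

```bash
python3 -m pendant '[[[0.02,0.12,0],0],[[0,0,0],0],[[0,0,0],0],[[0,0,0],0],[[0,0,0],0],[[0,0,0],0]]'
python3 -c "
from station import ctrl
print(ctrl.get_obs()['force']);print(ctrl.hand_in())"
```

```text
time_s: 29.27
ee_pos: [0.5224, 0.1067, 0.0001]
eef_rot: [-3.142, 0.001, 1.409]
force: [-0.4, -8.8, 3.9]
grip_width: 0.0003
grip_force: 4.1
[-0.42297276 -8.79828648  3.89325774]
the job is handed in; nothing more can be done
None
```

I handed the job in at 29 s: the drawer is open and two spacer blocks stand upright in the gap. The arm is holding about 9 N on the pad, clamping them against the end block with the shoe about 9 mm short of its stop.

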